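# Put the emergency torch away in the free cradle

### The arm

A 7-joint arm with a two-finger parallel gripper is mounted at the origin on the work surface. World frame = base frame: x ahead of the robot, y to its left, z up, the work surface at z = 0. Lengths are in m, angles in rad, forces in N, time in s.
With the tool pointing down it reaches from about 0.35 to 0.9 m from the base axis. Payload 8.1 kg.
Tool frame: the origin (TCP) lies on the front face of the gripper's body, between the roots of the fingers; the fingertips stand 66 mm ahead of it and the grasp point (between the pads) lies 47 mm ahead of it; z points along the fingers, y is the line along which they close (so a half turn about z gives the same grasp; the last joint's range is limited). The gripper opens to 92 mm and grips with 3 to 60 N. Pads are 19 mm wide; open, the fingers measure 130 mm over their backs; the gripper's body (75 mm by 190 mm) begins 47 mm behind the grasp point.
Start: joints at [-1.444, 0.434, 0.025, 1.573, -0.012, 1.134, -0.075], TCP at [0.142, 0.609, 0.292] pointing down, gripper open.
Joint ranges: [-2.62, 2.62], [-0.44, 2.09], [-1.27, 1.32], [0.08, 2.57], [-1.32, 4.46], [0.12, 2], [-2.74, 2.74]. Speed limits (rad/s): [2.22, 2.22, 3.01, 3.01, 3.14, 3.14, 3.14].

### API

Orientations are given as a unit quaternion [x, y, z, w].
In Python, from workcell import manip gives the robot as it stands.
- The arm moves only by the tool arm_command, never from a script. Its argument "deltas" is a list of rows, each an object with "dp": the shift along the tool's x, y, z in mm, a list of three; "angular": the turn, a rotation vector about the tool's x, y, z in degrees, a list of three. In form: [{"dp": [x, y, z], "angular": [wx, wy, wz]}, ...]. A call has 1 to 12 rows; each row shifts and turns the commanded pose from where the row before left it, along the tool's axes as they then stand; what a row does not reach is not made up. A row lasts 1/12 s, in which the tool goes at most 41.7 mm and 7.16 degrees, less where a joint would pass 70% of its speed; a pose out of reach is approached as far as the arm can. A call with a gripper value outside its range is refused whole. "jaw" is the finger opening in mm, from 0 to 91.8, set as the call begins (left out, the last holds). The fingers move at their own pace and stop on an object; "grip_force" is the grip in N (left out, the last holds). Time passes only in rows, so rows that do not move let the fingers close. It gives the time, the measured TCP pose, the force, the opening and the grip force at its end, in the units of the state.
- manip.get_state(): the state, without advancing time (a new reading comes with each control period).
- manip.get_image(name): name is "scene" or "side" or "wrist"; returns (picture, depth): 480x640x3 uint8, blue, green, red; 480x640 float32, m along the optical axis (not along the pixel's ray), 0 where there is no reading.
- manip.camera_params(name): a dict with "vfov" (degrees; the focal length in pixels is half the picture's height over the tangent of half this angle, whatever the lens; pixels are square), "cx", "cy" (the principal point, pixels), "k1" (the pictures are not rectified: a ray, as slopes to the right and down, at radius r is drawn at 1 + k1 r^2 times it, then the intrinsics apply), "rvec" (rotation vector, rad) and "tvec" (3), from world to camera coordinates, as OpenCV has them; the wrist camera has in their place "T_tool_cam" (4x4, takes a point from camera to tool coordinates, whose origin is the TCP and whose axes are the flange's). Camera axes: x right, y down, z forward; pixel columns grow to the right and rows downward; lengths in m; the calibration is good to about 2 mm. A picture is of the moment at which its call begins: read the wrist's pose just before it. camera_params takes no time and is no camera call.
- manip.sign_off(): hands the job in; it is judged then, once.
The state is a dict: "t": time; "joint_pos": joint angles; "dq": joint speeds; "tau": joint torques, N m; "eef_pos": TCP position; "ee_rot": TCP orientation; "ft_force": force on the tool from outside, world axes, zero at the start; "wrist_torque": the same for the moment, N m; "finger_gap": opening from 0.0 (shut) to 1.0 (fully open); "grasp_force": force on a finger pad.
Only numpy, scipy, OpenCV 4.12 (cv2) and the standard library are available. Lean on these libraries where they do the work, as an engineer would, in place of code of your own. Each camera call takes 0.05 s, during which the arm holds its last target. There are 200 camera calls.

### The job

Put away the torch that stands on the shelf: lay it gently on its side in whichever of the two drawer cradles is empty, its tube resting squarely on both supports (either way round). Then let go and push the drawer fully shut without slamming it. Leave the other torch in its cradle and do not disturb the things on the shelf.

Things in the scene. Friction and masses are not known exactly. Their poses are not given: they have to be found in the camera images.
- shelf: White shelf unit on the work surface (fixed), 210 deep (x), 570 wide (y), flat top at z = 88, board 16 thick. Origin: on the work surface under the middle of the front edge; x points away from the robot (depth), y along its width, z up. The drawer runs beneath the top, between y = -190 and 190.
- drawer (a joint): Drawer opening in m: 0 = fully shut (front flush with the shelf's front edge), grows as it slides out along the shelf's -x; starts open by 0.178; friction about 2 N. The open drawer's walls and divider are low: floor top at z = 12, side and back walls up to z = 35, divider midway between the cradles up to z = 24, outer width 370.
- drawer_front (a point): Middle of the drawer's outer front face, at z = 36; moves with the drawer, axes as the shelf's. The front panel is 10 thick, 370 wide, from z = 4 to 46.
- cradle_left (a point): Left cradle (+y) in the drawer: where the middle of a torch tube's axis lies when it rests there, z = 46, 72 behind the drawer's front face; moves with it, axes as the shelf's; a torch lies along y. Two dark grey V supports, 8 thick, stand 27 to either side (y) of this point and reach up to 8 below the tube's axis; elsewhere the drawer is free down to its floor, 34 below the axis.
- cradle_right (a point): Right cradle (-y side), the same; 180 from the left one.
- torch: Dark grey plastic torch (flashlight) standing lens-down on the shelf, 115 long, about 140 g. Head: diameter 46, the lowest 22; the rest is a tube of diameter 34, 93 long. Origin: centre of the lens face; z runs along the axis from lens to tail (up at the start).
- torch_mid (a point): Point on the torch's axis 70 from the lens face, the middle of its tube: here to grip; laid in a cradle it lies at the cradle's point, with up to 14 to spare lengthwise.
- spare: The other torch, same shape, already lying in one of the two cradles, head to the left (+y). Origin: middle of its tube, on the axis; y runs along the axis from tail to head; z up at the start.
- phone: Black phone lying face-down on the shelf's top towards its left end, 148 x 72 x 8, leave alone. Origin: centre of underside.
- power_bank: Dark grey power bank lying on the shelf's top towards its right end, 120 x 66 x 22, leave alone. Origin: centre of underside.
- earbud_case: White earbud case on the shelf's top, 48 x 62 x 24, leave alone. Origin: centre of underside.
- tray: Round white ceramic tray with a key fob in it on the shelf's top, diameter 90, 16 high, leave alone. Origin: centre of underside.

How it is judged:
On the way:
1. the torch lies in the free cradle and is let go, the other torch in its own (((x of torch_mid in the frame of cradle_left between -0.008 and 0.008 m and y of torch_mid in the frame of cradle_left between -0.016 and 0.016 m and z of torch_mid in the frame of cradle_left between -0.006 and 0.006 m and angle between the z axis of torch and the y axis of cradle_left, either way round below 0.12 rad and distance between spare and cradle_right below 0.025 m) or (x of torch_mid in the frame of cradle_right between -0.008 and 0.008 m and y of torch_mid in the frame of cradle_right between -0.016 and 0.016 m and z of torch_mid in the frame of cradle_right between -0.006 and 0.006 m and angle between the z axis of torch and the y axis of cradle_right, either way round below 0.12 rad and distance between spare and cradle_left below 0.025 m)) and contact force between torch and the fingers below 0.1 N), for 0.2 s.
At the end, for the whole second after the job is handed in: The drawer is shut to within 5 mm. The torch lies at rest and released in the cradle that was empty: tube middle within 16 mm lengthwise, 8 mm sideways and 6 mm in height of the cradle's point, axis within 0.12 rad of the cradle's. The other torch is at rest within 25 mm of its cradle's point (all of step 1 and value of joint drawer below 0.005 m and linear speed of each of torch, spare below 0.03 m/s); the robot touches nothing.
It fails at once if the other torch leaves its cradle (more than 25 mm) (distance between spare and cradle_left above 0.025 m and distance between spare and cradle_right above 0.025 m).
It fails at once if the drawer is slammed (shutting faster than 0.5 m/s) (velocity of joint drawer below -0.5 m/s).
It fails at once if the torch is dropped or struck on the shelf or drawer (contact over 35 N) (contact force between torch and shelf above 35 N).
It fails at once if the phone, power bank, earbud case or tray is disturbed (moved over 20 mm) (distance of any of phone, power_bank, earbud_case, tray from where it was at the start of the episode above 0.02 m).
It also fails if it takes over 54 s, if anything falls off the work surface, if the arm or the gripper's body presses on something with over 40 N, if the wrist force passes 120 N, or if a joint passes its speed limit or range.

## Working session

There is one attempt and no reset: what is moved stays moved. The work goes in short steps, Python scripts to look and compute and a tool call to move; the robot and the scene stay as the last step left them, time stands still between calls to the robot, and variables do not carry over. Pictures are saved under pics/ and viewed, at most 10 in all, crops included, and the job is handed in when it is done.

Besides the shell and the picture viewer there is one more tool, called after "Call:" as a command line: name --argument value ..., lists and objects as JSON in quotes. arm_command: Moves the arm, as the interface text tells. Its arguments: {"type":"object","properties":{"deltas":{"type":"array"},"jaw":{"type":"number"},"grip_force":{"type":"number"}},"required":["deltas"]}

```bash
mkdir -p pics
cat > h.py <<'E'
import numpy as np, cv2
from scipy.spatial.transform import Rotation as R
from workcell import manip
def K(p):
    f=240/np.tan(np.radians(p['vfov'])/2); return np.array([[f,0,p['cx']],[0,f,p['cy']],[0,0,1.]]),np.array([p['k1'],0,0,0,0.])
def pose(name,st=None):
    p=manip.camera_params(name)
    if 'rvec' in p:
        r=R.from_rotvec(np.ravel(p['rvec'])).as_matrix(); return p,r.T,-r.T@np.ravel(p['tvec'])
    T=np.eye(4);T[:3,:3]=R.from_quat(st['ee_rot']).as_matrix();T[:3,3]=st['eef_pos'];T=T@np.array(p['T_tool_cam']);return p,T[:3,:3],T[:3,3]
def rays(name,uv,st=None):
    p,Rm,c=pose(name,st);k,d=K(p)
    n=cv2.undistortPoints(np.array(uv,float).reshape(-1,1,2),k,d)[:,0]
    return c,np.c_[n,np.ones(len(n))]@Rm.T
def onz(name,uv,z,st=None):
    c,d=rays(name,uv,st); return c+d*((z-c[2])/d[:,2])[:,None]
def deproj(name,uv,depth,st=None):
    c,d=rays(name,uv,st); z=np.array([depth[int(v),int(u)] for u,v in uv]); return c+d*z[:,None]
def cloud(name,depth,st=None):
    v,u=np.mgrid[0:480,0:640]; c,d=rays(name,np.c_[u.ravel(),v.ravel()],st)
    P=(c+d*depth.ravel()[:,None]).reshape(480,640,3); P[depth<=0]=np.nan; return P
E
python3 - <<'E'
from h import *
s=manip.get_state();print(s)
for n in('scene','side','wrist'):
    im,d=manip.get_image(n);cv2.imwrite(f'pics/{n}0.png',im);np.save(f'{n}0.npy',d)
    print(n,manip.camera_params(n),pose(n,s)[2], (d>0).mean())
E
```

```text
{'t': 0.0, 'joint_pos': array([-1.44360486,  0.4352282 ,  0.0249808 ,  1.5741248 , -0.01157568,
        1.13404579, -0.0750777 ]), 'dq': array([-3.54996615e-04, -2.91451083e-06,  1.81477052e-03,  1.34617873e-04,
        1.79046918e-03,  1.27681427e-03, -3.67944493e-04]), 'tau': array([-1.33050980e-03, -6.67875338e+01,  9.84282866e-01, -3.14446628e+01,
       -6.05518674e-02,  4.33503720e-02,  1.62676165e-04]), 'eef_pos': array([0.14231936, 0.60813183, 0.29143106]), 'ee_rot': array([ 1.14665219e-01,  9.93403844e-01, -8.30771707e-04, -7.82587928e-06]), 'ft_force': array([-0.01630731,  0.85291875, -0.09792607]), 'wrist_torque': array([ 0.05389041,  0.00820473, -0.04218749]), 'grasp_force': 0.0, 'finger_gap': 0.9997298612980421}
scene {'vfov': 55.21906328454052, 'cx': 318.38505996556, 'cy': 236.72539172295316, 'k1': -0.03969169025154973, 'rvec': array([ 1.34369706,  2.05840645, -1.02117801]), 'tvec': array([ 0.23951519, -0.26848094,  1.44077719])} [1.28833473 0.31686475 0.66714226] 0.992421875
side {'vfov': 49.899728985124995, 'cx': 325.6679684216434, 'cy': 237.03389143440236, 'k1': -0.10426537405106642, 'rvec': array([ 1.00621008, -2.56801293,  0.88280263]), 'tvec': array([0.47378519, 0.39793998, 0.62359548])} [0.29432597 0.37163709 0.73956613] 0.996181640625
wrist {'vfov': 62.36829085461229, 'cx': 326.74698787241, 'cy': 242.42524011662198, 'k1': -0.029394312986123848, 'T_tool_cam': array([[ 5.64518688e-04, -9.64179114e-01, -2.65251423e-01,
         7.25930405e-02],
       [ 9.99999827e-01,  5.88408731e-04, -1.06043498e-05,
         6.78783135e-04],
       [ 1.66300746e-04, -2.65251371e-01,  9.64179279e-01,
        -9.15897456e-02],
       [ 0.00000000e+00,  0.00000000e+00,  0.00000000e+00,
         1.00000000e+00]])} [0.07180876 0.62548176 0.38300686] 0.9958951822916666
```

View pics/scene0.png

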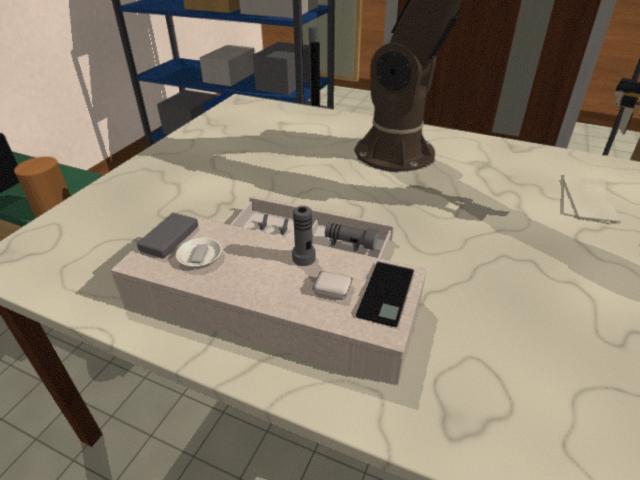

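View pics/side0.png

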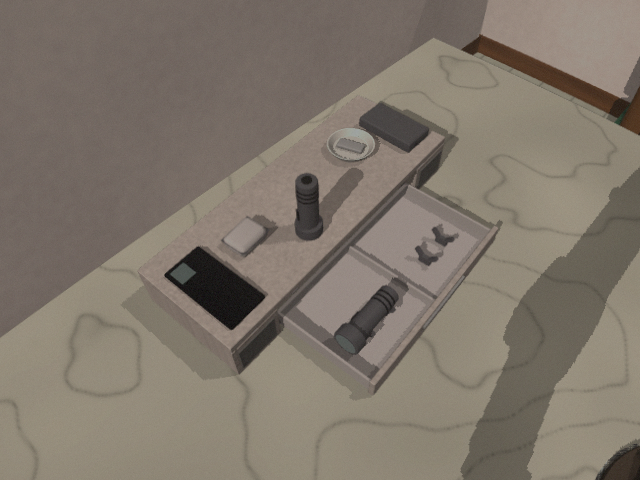

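The scene picture shows the torch standing at (304,235). The side picture shows it at (308,205), the spare in the left (+y) cradle at (370,318), and the empty right cradle's supports at (427,252) and (444,235). The drawer is open.

Run:
```python
from h import *
S={}
for n in('side','scene'):
    d=np.load(n+'0.npy');P=cloud(n,d);S[n]=P
    m=(abs(P[...,2]-.088)<.006)&(P[...,0]>.3)
    k,l,st,_=cv2.connectedComponentsWithStats(m.astype(np.uint8))
    i=1+np.argmax(st[1:,4]);q=P[l==i]
    print(n,'top z',np.median(q[:,2]),cv2.minAreaRect(q[:,:2].astype(np.float32)), cv2.boxPoints(cv2.minAreaRect(q[:,:2].astype(np.float32))).round(3).tolist())
    t=(P[...,2]>.135)&(P[...,2]<.25)&(P[...,0]>.35)&(P[...,0]<1)
    t&=np.linalg.norm(P[...,:2]-np.median(q[:,:2],0),axis=2)<.25
    q=P[t];print(' torch',len(q),np.median(q,0),q.min(0),q.max(0))
    tt=q[q[:,2]>.198];print(' tail',len(tt),tt.mean(0),tt[:,2].max(), cv2.minEnclosingCircle(tt[:,:2].astype(np.float32)))
P=S['side']
for uv in [(427,252),(444,235),(370,310),(497,228),(376,382),(390,200),(285,315),(430,265),(444,228)]:
    print(uv,P[uv[1],uv[0]].round(4))
```

```text
side top z 0.08767930013023711 ((0.7314630746841431, -0.04255816340446472), (0.21359783411026, 0.5711314082145691), 3.545003890991211) [[0.6069999933242798, 0.23600000143051147], [0.6430000066757202, -0.33399999141693115], [0.8560000061988831, -0.32100000977516174], [0.8199999928474426, 0.24899999797344208]]
 torch 970 [0.66700323 0.0171236  0.18334975] [ 0.65799659 -0.00650216  0.13501133] [0.69235315 0.0274878  0.20611858]
 tail 328 [0.67378926 0.01089158 0.20242357] 0.20611857871717099 ((0.6754669547080994, 0.009835890494287014), 0.017591772601008415)
scene top z 0.08690199844892016 ((0.7315376400947571, -0.04447939991950989), (0.21384933590888977, 0.5729959011077881), 3.695050001144409) [[0.6060000061988831, 0.23499999940395355], [0.6430000066757202, -0.3370000123977661], [0.8569999933242798, -0.3230000138282776], [0.8199999928474426, 0.24799999594688416]]
 torch 676 [0.68742159 0.01355515 0.17903353] [ 0.66126572 -0.00845755  0.13506476] [0.6945169  0.02610961 0.20531358]
 tail 169 [0.67867652 0.00903139 0.20183451] 0.20531358040517156 ((0.6768433451652527, 0.008298019878566265), 0.017067164182662964)
(427, 252) [ 0.5332 -0.1393  0.0111]
(444, 235) [ 0.5332 -0.1918  0.0104]
(370, 310) [0.5159 0.0422 0.0607]
(497, 228) [ 0.4614 -0.2402  0.0466]
(376, 382) [0.4393 0.1186 0.0454]
(390, 200) [ 0.6459 -0.173   0.0353]
(285, 315) [0.6269 0.1178 0.0106]
(430, 265) [ 0.5121 -0.1185  0.0136]
(444, 228) [ 0.5436 -0.2077  0.0074]
```

Run:
```python
import cv2
im=cv2.imread('pics/side0.png');cv2.imwrite('pics/side0c.png',cv2.resize(im[160:400,270:510],(600,600),interpolation=cv2.INTER_CUBIC))
```

```text
(no output)
```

View pics/side0c.png

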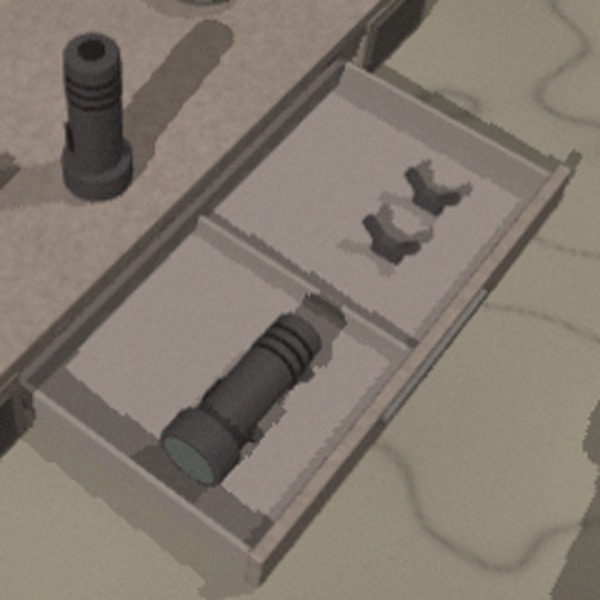

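The crop confirms it: the right cradle is empty, with its V supports at crop pixels (390,237) and (433,188). I measured the torch axis at (0.676, 0.009), the shelf yaw at about 3.6° and the right cradle at about (0.527, -0.147).

```bash
cat >> h.py <<'E'
YAW=np.radians(3.6); SO=np.array([.6267,-.0501,0]); RS=R.from_euler('z',YAW).as_matrix()
def w(x,y,z): return SO+RS@np.array([x,y,z])      # shelf -> world
def tool(yaw,el):
    """tool z elevated el deg from straight down, towards heading yaw (deg, shelf frame); tool y = heading+90"""
    h=np.radians(yaw); e=np.radians(el)
    z=np.array([np.cos(h)*np.sin(e),np.sin(h)*np.sin(e),-np.cos(e)]); y=np.array([-np.sin(h),np.cos(h),0]); return RS@np.c_[np.cross(y,z),y,z]
def plan(p,Rt,n,grasp=True,frm=None):
    """equal rows (mm, deg) bringing grasp point (or TCP) to p with rotation Rt"""
    Rt=np.array(Rt)
    if grasp: p=p-Rt[:,2]*.047
    if frm is None: s=manip.get_state(); p0,R0=s['eef_pos'],R.from_quat(s['ee_rot'])
    else: p0,R0=frm[0],R.from_matrix(frm[1])
    wv=(R0.inv()*R.from_matrix(Rt)).as_rotvec()/n
    A=sum(R.from_rotvec(i*wv).as_matrix() for i in range(n))
    dp=np.linalg.solve(A,R0.inv().as_matrix()@(p-p0))
    print(n,'rows dp',(dp*1e3).round(2).tolist(),'ang',np.degrees(wv).round(2).tolist()); return p,Rt
E
python3 - <<'E'
from h import *
print(w(-.106,-.09,.046))
P=np.load('side0.npy');P=cloud('side',P)
Q=(P-SO)@RS
m=(Q[...,2]>.018)&(Q[...,2]<.045)&(abs(Q[...,0]+.106)<.045)&(abs(Q[...,1]+.09)<.06)
q=Q[m]
for a,b in((-.13,-.09),(-.09,-.05)):
    k=q[(q[:,1]>a)&(q[:,1]<b)];print(len(k),k.mean(0),k.min(0),k.max(0))
print(w(*( (np.array([.676,.009,0])-SO)@RS )), (np.array([.676,.009,0])-SO)@RS)
f=plan(np.array([.40,.02,.30]),tool(0,0),24,False)
f=plan(np.array([.50,0,.2]),tool(0,65),12,True,f)
E
```

```text
[ 0.52656031 -0.1465782   0.046     ]
155 [-0.10606479 -0.11402924  0.03037042] [-0.12825368 -0.12170957  0.01812527] [-0.08564436 -0.10867193  0.04051511]
174 [-0.1064577  -0.06112432  0.03026569] [-0.12795884 -0.06829153  0.0180706 ] [-0.08549093 -0.05735029  0.04048461]
[0.676 0.009 0.   ] [0.05291364 0.05588781 0.        ]
24 rows dp [-12.93, -23.54, -0.33] ang [-0.0, -0.0, -0.7]
12 rows dp [-0.77, -2.19, 8.56] ang [-0.0, -5.42, -0.0]
```

Call:
arm_command --deltas '[{"dp":[-13,-23.5,0],"angular":[0,0,-0.7]},{"dp":[-13,-23.5,0],"angular":[0,0,-0.7]},{"dp":[-13,-23.5,0],"angular":[0,0,-0.7]},{"dp":[-13,-23.5,0],"angular":[0,0,-0.7]},{"dp":[-13,-23.5,0],"angular":[0,0,-0.7]},{"dp":[-13,-23.5,0],"angular":[0,0,-0.7]},{"dp":[-13,-23.5,0],"angular":[0,0,-0.7]},{"dp":[-13,-23.5,0],"angular":[0,0,-0.7]},{"dp":[-13,-23.5,0],"angular":[0,0,-0.7]},{"dp":[-13,-23.5,0],"angular":[0,0,-0.7]},{"dp":[-13,-23.5,0],"angular":[0,0,-0.7]},{"dp":[-13,-23.5,0],"angular":[0,0,-0.7]}]' --jaw 70

```text
t: 1.15
eef_pos: [0.2507, 0.3039, 0.2922]
ee_rot: [0.041, 0.999, -0.0, -0.0]
ft_force: [0.1, 0.2, -0.4]
finger_gap: 0.763
grasp_force: 0.0
```

Call:
arm_command --deltas '[{"dp":[-13,-23.5,0],"angular":[0,0,-0.7]},{"dp":[-13,-23.5,0],"angular":[0,0,-0.7]},{"dp":[-13,-23.5,0],"angular":[0,0,-0.7]},{"dp":[-13,-23.5,0],"angular":[0,0,-0.7]},{"dp":[-13,-23.5,0],"angular":[0,0,-0.7]},{"dp":[-13,-23.5,0],"angular":[0,0,-0.7]},{"dp":[-13,-23.5,0],"angular":[0,0,-0.7]},{"dp":[-13,-23.5,0],"angular":[0,0,-0.7]},{"dp":[-13,-23.5,0],"angular":[0,0,-0.7]},{"dp":[-13,-23.5,0],"angular":[0,0,-0.7]},{"dp":[-13,-23.5,0],"angular":[0,0,-0.7]},{"dp":[-13,-23.5,0],"angular":[0,0,-0.7]}]'

```text
t: 2.15
eef_pos: [0.4021, 0.0197, 0.2923]
ee_rot: [-0.032, 0.999, 0.0, 0.0]
ft_force: [1.1, 0.2, 1.3]
finger_gap: 0.763
grasp_force: 0.0
```

Run:
```python
from h import *
s=manip.get_state();print(s['t'],s['eef_pos'],s['joint_pos'].round(3),s['finger_gap'])
plan(w(-.12,.056,.20),tool(0,70),12)
```

```text
2.15 [0.4021457  0.01973708 0.29229358] [-0.687  0.048  0.538  2.104 -0.029  0.996  1.502] 0.7634149118793575
12 rows dp [-0.58, -2.32, 8.35] ang [0.0, -5.83, 0.0]
```

Call:
arm_command --deltas '[{"dp":[-0.6,-2.3,8.4],"angular":[0,-5.83,0]},{"dp":[-0.6,-2.3,8.4],"angular":[0,-5.83,0]},{"dp":[-0.6,-2.3,8.4],"angular":[0,-5.83,0]},{"dp":[-0.6,-2.3,8.4],"angular":[0,-5.83,0]},{"dp":[-0.6,-2.3,8.4],"angular":[0,-5.83,0]},{"dp":[-0.6,-2.3,8.4],"angular":[0,-5.83,0]},{"dp":[-0.6,-2.3,8.4],"angular":[0,-5.83,0]},{"dp":[-0.6,-2.3,8.4],"angular":[0,-5.83,0]},{"dp":[-0.6,-2.3,8.4],"angular":[0,-5.83,0]},{"dp":[-0.6,-2.3,8.4],"angular":[0,-5.83,0]},{"dp":[-0.6,-2.3,8.4],"angular":[0,-5.83,0]},{"dp":[-0.6,-2.3,8.4],"angular":[0,-5.83,0]}]'

```text
t: 3.15
eef_pos: [0.4291, -0.0318, 0.247]
ee_rot: [-0.014, 0.942, -0.056, 0.331]
ft_force: [-0.4, -0.4, -0.7]
finger_gap: 0.762
grasp_force: 0.0
```

Run:
```python
from h import *
s=manip.get_state();Rm=R.from_quat(s['ee_rot']).as_matrix()
print(s['t'],s['eef_pos'],s['joint_pos'].round(3),s['ft_force'],'z',Rm[:,2],'grasp shelf',(s['eef_pos']+.047*Rm[:,2]-SO)@RS)
im,d=manip.get_image('wrist');cv2.imwrite('pics/w1.png',im)
P=cloud('wrist',d,s);m=(P[...,2]>.12)&(P[...,2]<.23)&(np.linalg.norm(P[...,:2]-[.676,.009],axis=2)<.06)
q=P[m];print(len(q),q.min(0),q.max(0),np.median(q,0))
for a,b in((.12,.14),(.14,.16),(.16,.18),(.18,.2)):
    k=q[(q[:,2]>a)&(q[:,2]<b)]; k=(k-SO)@RS; print(a,np.percentile(k[:,1],[2,98]).round(4),np.percentile(k[:,0],2).round(4))
t=(np.array([.676,.009,.158])); plan(t,tool(0,70),8)
```

```text
3.15 [ 0.429094   -0.03182235  0.24699025] [-0.135 -0.028 -0.075  2.544  1.688  0.226 -0.225] [-0.40259222 -0.44631107 -0.74429038] z [ 0.62576647 -0.09550885 -0.77414106] grasp shelf [-0.16699728  0.02432257  0.21060562]
1319 [ 0.6562672  -0.00834983  0.13913421] [0.67925329 0.02623473 0.17910817] [0.66019171 0.00700343 0.16353451]
0.12 [0.0728 0.0728] 0.0565
0.14 [0.0393 0.071 ] 0.034
0.16 [0.0395 0.0711] 0.0338Traceback (most recent call last):
  File "<stdin>", line 8, in <module>
    return _quantile_unchecked(
        a, q, axis, out, overwrite_input, method, keepdims, weights)
    return _ureduce(a,
                    func=_quantile_ureduce_func,
    ...<5 lines>...
                    overwrite_input=overwrite_input,
                    method=method)
    r = func(a, **kwargs)
    result = _quantile(arr,
                       quantiles=q,
    ...<2 lines>...
                       out=out,
                       weights=wgt)
    slices_having_nans = np.isnan(arr[-1, ...])
                                  ~~~^^^^^^^^^
IndexError: index -1 is out of bounds for axis 0 with size 0
```

Run:
```python
from h import *
plan(w(-.05,.0555,.20),tool(0,70),12)
```

```text
12 rows dp [-3.21, 2.82, 8.28] ang [-0.63, -2.61, 0.24]
```

Call:
arm_command --deltas '[{"dp":[-3.2,2.8,8.3],"angular":[-0.63,-2.61,0.24]},{"dp":[-3.2,2.8,8.3],"angular":[-0.63,-2.61,0.24]},{"dp":[-3.2,2.8,8.3],"angular":[-0.63,-2.61,0.24]},{"dp":[-3.2,2.8,8.3],"angular":[-0.63,-2.61,0.24]},{"dp":[-3.2,2.8,8.3],"angular":[-0.63,-2.61,0.24]},{"dp":[-3.2,2.8,8.3],"angular":[-0.63,-2.61,0.24]},{"dp":[-3.2,2.8,8.3],"angular":[-0.63,-2.61,0.24]},{"dp":[-3.2,2.8,8.3],"angular":[-0.63,-2.61,0.24]},{"dp":[-3.2,2.8,8.3],"angular":[-0.63,-2.61,0.24]},{"dp":[-3.2,2.8,8.3],"angular":[-0.63,-2.61,0.24]},{"dp":[-3.2,2.8,8.3],"angular":[-0.63,-2.61,0.24]},{"dp":[-3.2,2.8,8.3],"angular":[-0.63,-2.61,0.24]}]'

```text
t: 4.2
eef_pos: [0.5031, -0.0245, 0.2088]
ee_rot: [-0.035, 0.89, -0.036, 0.454]
ft_force: [0.4, 0.0, 0.4]
finger_gap: 0.762
grasp_force: 0.0
```

```bash
cat >> h.py <<'E'
def rep():
    s=manip.get_state();Rm=R.from_quat(s['ee_rot']).as_matrix()
    print(s['t'],'q',s['joint_pos'].round(3),'F',s['ft_force'].round(1),'gap',round(s['finger_gap']*91.8,1),s['grasp_force'],'\nxyz in shelf',(RS.T@Rm).round(3).tolist(),'grasp',((s['eef_pos']+.047*Rm[:,2]-SO)@RS).round(4),'el',np.degrees(np.arccos(-Rm[2,2])).round(1))
E
python3 - <<'E'
from h import *
rep()
f=plan(w(-.03,.0555,.17),tool(0,70),12)
f=plan(w(.052,.0555,.158),tool(0,70),8,True,f)
E
```

```text
4.2 q [ 0.835  0.6   -1.263  2.569  2.35   0.968 -0.63 ] F [0.4 0.  0.4] gap 70.0 0.0 
xyz in shelf [[-0.59, 0.033, 0.807], [-0.058, 0.995, -0.083], [-0.805, -0.095, -0.585]] grasp [-0.0839  0.0295  0.1813] el 54.2
12 rows dp [-0.31, 2.03, 4.32] ang [-0.35, -1.34, 0.33]
8 rows dp [-2.1, -0.0, 10.14] ang [0.0, 0.0, 0.0]
```

Call:
arm_command --deltas '[{"dp":[-0.3,2,4.3],"angular":[-0.35,-1.34,0.33]},{"dp":[-0.3,2,4.3],"angular":[-0.35,-1.34,0.33]},{"dp":[-0.3,2,4.3],"angular":[-0.35,-1.34,0.33]},{"dp":[-0.3,2,4.3],"angular":[-0.35,-1.34,0.33]},{"dp":[-0.3,2,4.3],"angular":[-0.35,-1.34,0.33]},{"dp":[-0.3,2,4.3],"angular":[-0.35,-1.34,0.33]},{"dp":[-0.3,2,4.3],"angular":[-0.35,-1.34,0.33]},{"dp":[-0.3,2,4.3],"angular":[-0.35,-1.34,0.33]},{"dp":[-0.3,2,4.3],"angular":[-0.35,-1.34,0.33]},{"dp":[-0.3,2,4.3],"angular":[-0.35,-1.34,0.33]},{"dp":[-0.3,2,4.3],"angular":[-0.35,-1.34,0.33]},{"dp":[-0.3,2,4.3],"angular":[-0.35,-1.34,0.33]}]'

```text
t: 5.2
eef_pos: [0.5642, 0.0017, 0.1909]
ee_rot: [-0.028, 0.823, 0.018, 0.568]
ft_force: [1.3, 0.7, -0.3]
finger_gap: 0.759
grasp_force: 0.0
```

Run:
```python
from h import *
rep()
f=plan(w(-.015,.0555,.158),tool(0,65),12)
f=plan(w(.052,.0555,.158),tool(0,65),8,True,f)
```

```text
5.2 q [ 0.749  1.018 -1.241  2.568  2.742  1.409 -0.614] F [ 1.3  0.7 -0.3] gap 69.6 0.0 
xyz in shelf [[-0.355, -0.004, 0.935], [-0.004, 1.0, 0.003], [-0.935, -0.003, -0.355]] grasp [-0.0152  0.0557  0.1743] el 69.2
12 rows dp [0.96, -0.01, 0.54] ang [0.01, 0.35, 0.02]
8 rows dp [-3.54, -0.0, 7.59] ang [0.0, 0.0, 0.0]
```

Run:
```python
from h import *
plan(w(.052,.0555,.158),tool(0,69),10)
```

```text
10 rows dp [-0.89, -0.02, 6.86] ang [0.02, 0.02, 0.02]
```

Call:
arm_command --deltas '[{"dp":[-0.9,0,6.9],"angular":[0,0,0]},{"dp":[-0.9,0,6.9],"angular":[0,0,0]},{"dp":[-0.9,0,6.9],"angular":[0,0,0]},{"dp":[-0.9,0,6.9],"angular":[0,0,0]},{"dp":[-0.9,0,6.9],"angular":[0,0,0]},{"dp":[-0.9,0,6.9],"angular":[0,0,0]},{"dp":[-0.9,0,6.9],"angular":[0,0,0]},{"dp":[-0.9,0,6.9],"angular":[0,0,0]},{"dp":[-0.9,0,6.9],"angular":[0,0,0]},{"dp":[-0.9,0,6.9],"angular":[0,0,0]},{"dp":[0,0,0],"angular":[0,0,0]}]'

```text
t: 6.12
eef_pos: [0.6332, 0.0064, 0.1777]
ee_rot: [-0.026, 0.821, 0.02, 0.57]
ft_force: [0.3, -0.2, 0.6]
finger_gap: 0.762
grasp_force: 0.0
```

Run:
```python
from h import *
rep()
s=manip.get_state();im,d=manip.get_image('side');cv2.imwrite('pics/s2.png',im)
P=cloud('side',d)
Q=(P-SO)@RS;m=(Q[...,2]>.18)&(Q[...,2]<.22)&(np.linalg.norm(Q[...,:2]-[.052,.0555],axis=2)<.05)
q=Q[m];print(len(q),q.mean(0) if len(q) else '')
```

```text
6.1167 q [ 0.733  1.061 -1.196  2.41   2.787  1.294 -0.566] F [ 0.3 -0.2  0.6] gap 70.0 0.0 
xyz in shelf [[-0.35, -0.003, 0.937], [0.002, 1.0, 0.004], [-0.937, 0.003, -0.35]] grasp [0.0541 0.0561 0.1613] el 69.5
659 [0.04080351 0.05847693 0.19882741]
```

View pics/s2.png

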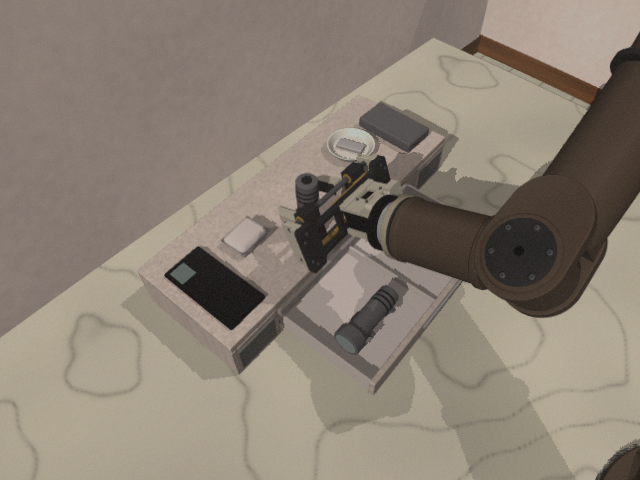

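The picture shows the fingers around the torch, whose tail is at (306,182), with everything else undisturbed. Next I lower 3 mm and grip, then lift.

Call:
arm_command --deltas '[{"dp":[2.5,0,0],"angular":[0,0,0]},{"dp":[0,0,0],"angular":[0,0,0]}]'

```text
t: 6.33
eef_pos: [0.6305, 0.0065, 0.175]
ee_rot: [-0.027, 0.821, 0.02, 0.569]
ft_force: [-0.0, -0.1, -0.1]
finger_gap: 0.763
grasp_force: 0.0
```

Call:
arm_command --deltas '[{"dp":[0,0,0],"angular":[0,0,0]},{"dp":[0,0,0],"angular":[0,0,0]},{"dp":[0,0,0],"angular":[0,0,0]},{"dp":[0,0,0],"angular":[0,0,0]},{"dp":[0,0,0],"angular":[0,0,0]},{"dp":[0,0,0],"angular":[0,0,0]},{"dp":[0,0,0],"angular":[0,0,0]},{"dp":[0,0,0],"angular":[0,0,0]}]' --jaw 20 --grip_force 25

```text
t: 7.0
eef_pos: [0.6311, 0.0064, 0.1755]
ee_rot: [-0.027, 0.821, 0.02, 0.57]
ft_force: [0.4, -1.4, 0.5]
finger_gap: 0.365
grasp_force: 24.9
```

Run:
```python
from h import *
rep()
p,Rt=plan(w(.02,.05,.26),tool(0,69),10)
f=plan(w(-.106,-.09,.20),tool(-45,55),12,True,(p,Rt))
f=plan(w(-.106,-.09,.20),tool(-90,21),12,True,f)
```

```text
7.0 q [ 0.732  1.066 -1.193  2.415  2.792  1.301 -0.567] F [ 0.4 -1.4  0.5] gap 33.5 24.856323301792145 
xyz in shelf [[-0.35, -0.004, 0.937], [0.001, 1.0, 0.005], [-0.937, 0.003, -0.35]] grasp [0.052  0.0564 0.159 ] el 69.5
10 rows dp [-8.36, -0.59, -6.56] ang [0.03, 0.05, -0.01]
12 rows dp [5.99, -12.45, -2.94] ang [3.32, 1.11, 1.76]
12 rows dp [-2.25, 1.86, 0.09] ang [2.34, 2.68, 3.0]
```

Call:
arm_command --deltas '[{"dp":[-8.4,-0.6,-6.6],"angular":[0,0,0]},{"dp":[-8.4,-0.6,-6.6],"angular":[0,0,0]},{"dp":[-8.4,-0.6,-6.6],"angular":[0,0,0]},{"dp":[-8.4,-0.6,-6.6],"angular":[0,0,0]},{"dp":[-8.4,-0.6,-6.6],"angular":[0,0,0]},{"dp":[-8.4,-0.6,-6.6],"angular":[0,0,0]},{"dp":[-8.4,-0.6,-6.6],"angular":[0,0,0]},{"dp":[-8.4,-0.6,-6.6],"angular":[0,0,0]},{"dp":[-8.4,-0.6,-6.6],"angular":[0,0,0]},{"dp":[-8.4,-0.6,-6.6],"angular":[0,0,0]}]'

```text
t: 7.83
eef_pos: [0.5985, -0.0018, 0.2772]
ee_rot: [-0.027, 0.822, 0.021, 0.569]
ft_force: [-0.9, -0.1, 0.2]
finger_gap: 0.363
grasp_force: 24.9
```

Run:
```python
from h import *
rep()
f=plan(w(-.04,-.03,.27),tool(-45,40),12,True)
f=plan(w(-.106,-.09,.22),tool(-90,-20.5),12,True,f)
```

```text
7.8333 q [ 0.837  0.685 -1.242  2.444  2.661  1.029 -0.748] F [-0.9 -0.1  0.2] gap 33.3 24.857026040554047 
xyz in shelf [[-0.351, -0.005, 0.936], [0.001, 1.0, 0.006], [-0.936, 0.003, -0.351]] grasp [0.0189 0.0502 0.2607] el 69.4
12 rows dp [-1.53, -5.6, -2.44] ang [3.12, 2.32, 2.19]
12 rows dp [-5.5, -7.41, 4.4] ang [0.66, 4.77, 3.87]
```

Call:
arm_command --deltas '[{"dp":[-1.5,-5.6,-2.4],"angular":[3.12,2.32,2.19]},{"dp":[-1.5,-5.6,-2.4],"angular":[3.12,2.32,2.19]},{"dp":[-1.5,-5.6,-2.4],"angular":[3.12,2.32,2.19]},{"dp":[-1.5,-5.6,-2.4],"angular":[3.12,2.32,2.19]},{"dp":[-1.5,-5.6,-2.4],"angular":[3.12,2.32,2.19]},{"dp":[-1.5,-5.6,-2.4],"angular":[3.12,2.32,2.19]},{"dp":[-1.5,-5.6,-2.4],"angular":[3.12,2.32,2.19]},{"dp":[-1.5,-5.6,-2.4],"angular":[3.12,2.32,2.19]},{"dp":[-1.5,-5.6,-2.4],"angular":[3.12,2.32,2.19]},{"dp":[-1.5,-5.6,-2.4],"angular":[3.12,2.32,2.19]},{"dp":[-1.5,-5.6,-2.4],"angular":[3.12,2.32,2.19]},{"dp":[-1.5,-5.6,-2.4],"angular":[3.12,2.32,2.19]}]'

```text
t: 8.83
eef_pos: [0.5659, -0.0623, 0.3055]
ee_rot: [0.333, 0.879, -0.121, 0.319]
ft_force: [1.3, -0.5, -1.7]
finger_gap: 0.364
grasp_force: 24.9
```

Run:
```python
from h import *
rep()
f=plan(w(-.106,-.09,.22),tool(-90,-20.5),20,True)
```

```text
8.8333 q [ 0.64   0.4   -1.156  2.047  1.262  1.066 -0.346] F [ 1.3 -0.5 -1.7] gap 33.4 24.861176311969757 
xyz in shelf [[-0.542, 0.708, 0.452], [0.543, 0.706, -0.455], [-0.641, -0.001, -0.768]] grasp [-0.0403 -0.0298  0.2694] el 39.9
20 rows dp [-3.43, -4.39, 2.57] ang [0.39, 2.86, 2.31]
```

Tracking is good, so I continue in 20 rows.

Call:
arm_command --deltas '[{"dp":[-3.4,-4.4,2.6],"angular":[0.39,2.86,2.31]},{"dp":[-3.4,-4.4,2.6],"angular":[0.39,2.86,2.31]},{"dp":[-3.4,-4.4,2.6],"angular":[0.39,2.86,2.31]},{"dp":[-3.4,-4.4,2.6],"angular":[0.39,2.86,2.31]},{"dp":[-3.4,-4.4,2.6],"angular":[0.39,2.86,2.31]},{"dp":[-3.4,-4.4,2.6],"angular":[0.39,2.86,2.31]},{"dp":[-3.4,-4.4,2.6],"angular":[0.39,2.86,2.31]},{"dp":[-3.4,-4.4,2.6],"angular":[0.39,2.86,2.31]},{"dp":[-3.4,-4.4,2.6],"angular":[0.39,2.86,2.31]},{"dp":[-3.4,-4.4,2.6],"angular":[0.39,2.86,2.31]}]'

```text
t: 9.67
eef_pos: [0.5589, -0.1218, 0.2944]
ee_rot: [0.53, 0.842, 0.001, 0.1]
ft_force: [-0.2, 0.0, -1.1]
finger_gap: 0.367
grasp_force: 24.9
```

Call:
arm_command --deltas '[{"dp":[-3.4,-4.4,2.6],"angular":[0.39,2.86,2.31]},{"dp":[-3.4,-4.4,2.6],"angular":[0.39,2.86,2.31]},{"dp":[-3.4,-4.4,2.6],"angular":[0.39,2.86,2.31]},{"dp":[-3.4,-4.4,2.6],"angular":[0.39,2.86,2.31]},{"dp":[-3.4,-4.4,2.6],"angular":[0.39,2.86,2.31]},{"dp":[-3.4,-4.4,2.6],"angular":[0.39,2.86,2.31]},{"dp":[-3.4,-4.4,2.6],"angular":[0.39,2.86,2.31]},{"dp":[-3.4,-4.4,2.6],"angular":[0.39,2.86,2.31]},{"dp":[-3.4,-4.4,2.6],"angular":[0.39,2.86,2.31]},{"dp":[-3.4,-4.4,2.6],"angular":[0.39,2.86,2.31]},{"dp":[0,0,0],"angular":[0,0,0]}]'

```text
t: 10.58
eef_pos: [0.5274, -0.1659, 0.261]
ee_rot: [0.674, 0.716, 0.122, -0.131]
ft_force: [-0.3, -2.2, -2.3]
finger_gap: 0.362
grasp_force: 24.9
```

Run:
```python
from h import *
rep()
for n in('side','scene'):
    im,d=manip.get_image(n);P=cloud(n,d);cv2.imwrite(f'pics/{n}3.png',im);np.save(n+'3.npy',d)
    Q=(P-SO)@RS;g=cv2.cvtColor(im,cv2.COLOR_BGR2GRAY)
    m=(abs(Q[...,0]+.106)<.03)&(Q[...,1]>-.02-.05)&(Q[...,1]<.02)&(Q[...,2]>.15)&(Q[...,2]<.29)
    q=Q[m];print(n,len(q),q.min(0),q.max(0))
    # head end
f=plan(w(-.106,-.09,.22),tool(-90,-20.5),4,True)
```

```text
10.5833 q [ 1.106  0.743 -1.199  1.638  0.343  1.233 -0.051] F [-0.3 -2.2 -2.3] gap 33.3 24.8650261759758 
xyz in shelf [[0.002, 1.0, -0.0], [0.936, -0.002, 0.352], [0.352, -0.001, -0.936]] grasp [-0.1064 -0.0928  0.2171] el 20.6
side 1157 [-0.13081479 -0.06995983  0.19309604] [-0.08629759 -0.01941759  0.24017937]
scene 520 [-0.12932363 -0.06997963  0.19489344] [-0.08250813 -0.01941542  0.24027558]
4 rows dp [0.23, -0.15, -0.24] ang [0.02, 0.01, 0.07]
```

View pics/side3.png

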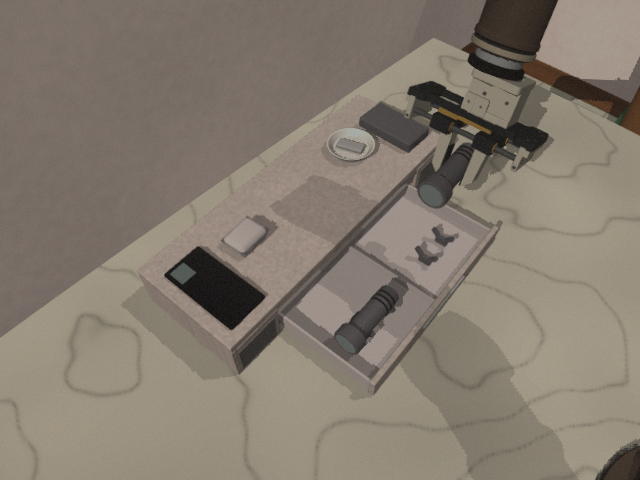

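View pics/scene3.png

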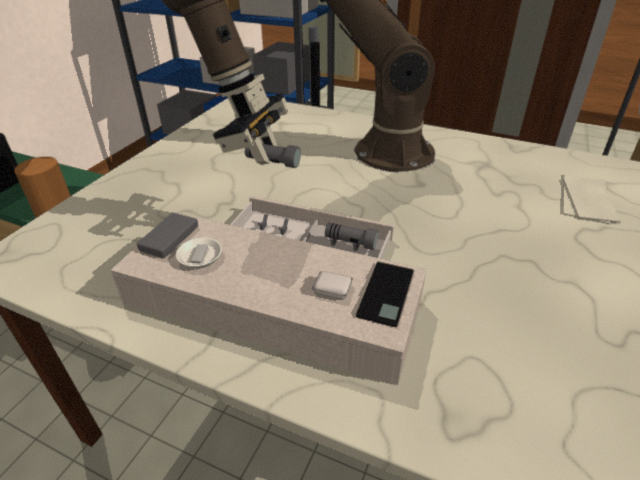

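Both pictures show the torch held level, its head at (436,190) in side and (290,156) in scene. Its lens end is at shelf y = -0.019, which puts the tube's middle over the empty cradle. Next I descend.

Run:
```python
from h import *
f=plan(w(-.106,-.0933,.075),tool(-90,-20.5),12,True)
f=plan(w(-.106,-.0933,.048),tool(-90,-20.5),10,True,f)
```

```text
12 rows dp [-4.41, -0.07, 11.14] ang [0.01, 0.0, 0.02]
10 rows dp [-0.95, 0.0, 2.53] ang [0.0, 0.0, 0.0]
```

Call:
arm_command --deltas '[{"dp":[-4.4,0,11.1],"angular":[0,0,0]},{"dp":[-4.4,0,11.1],"angular":[0,0,0]},{"dp":[-4.4,0,11.1],"angular":[0,0,0]},{"dp":[-4.4,0,11.1],"angular":[0,0,0]},{"dp":[-4.4,0,11.1],"angular":[0,0,0]},{"dp":[-4.4,0,11.1],"angular":[0,0,0]},{"dp":[-4.4,0,11.1],"angular":[0,0,0]},{"dp":[-4.4,0,11.1],"angular":[0,0,0]},{"dp":[-4.4,0,11.1],"angular":[0,0,0]},{"dp":[-4.4,0,11.1],"angular":[0,0,0]},{"dp":[-4.4,0,11.1],"angular":[0,0,0]},{"dp":[-4.4,0,11.1],"angular":[0,0,0]}]'

```text
t: 11.68
eef_pos: [0.5292, -0.166, 0.1189]
ee_rot: [0.672, 0.719, 0.123, -0.129]
ft_force: [-0.3, 0.3, -2.3]
finger_gap: 0.365
grasp_force: 24.9
```

Call:
arm_command --deltas '[{"dp":[0,0,0],"angular":[0,0,0]},{"dp":[0,0,0],"angular":[0,0,0]}]'

```text
t: 11.85
eef_pos: [0.5289, -0.1658, 0.1195]
ee_rot: [0.672, 0.719, 0.123, -0.129]
ft_force: [-0.6, -0.1, -0.8]
finger_gap: 0.363
grasp_force: 24.9
```

Run:
```python
from h import *
rep()
im,d=manip.get_image('side');P=cloud('side',d);Q=(P-SO)@RS
m=(abs(Q[...,0]+.106)<.035)&(Q[...,1]>-.07)&(Q[...,1]<-.005)&(Q[...,2]>.045)&(Q[...,2]<.12)
q=Q[m];print(len(q),q.min(0),q.max(0))
plan(w(-.106,-.0933,.0475),tool(-90,-20.5),12,True)
```

```text
11.85 q [ 1.043  0.891 -1.076  1.762  0.486  0.997 -0.082] F [-0.6 -0.1 -0.8] gap 33.3 24.86182004213333 
xyz in shelf [[-0.004, 1.0, 0.001], [0.936, 0.003, 0.351], [0.351, 0.002, -0.936]] grasp [-0.1049 -0.0929  0.0754] el 20.5
851 [-0.12995422 -0.06993839  0.05215564] [-0.08461288 -0.01961726  0.0991145 ]
12 rows dp [-0.87, -0.13, 2.23] ang [0.01, -0.0, 0.02]
```

Call:
arm_command --deltas '[{"dp":[-0.9,0,2.2],"angular":[0,0,0]},{"dp":[-0.9,0,2.2],"angular":[0,0,0]},{"dp":[-0.9,0,2.2],"angular":[0,0,0]},{"dp":[-0.9,0,2.2],"angular":[0,0,0]},{"dp":[-0.9,0,2.2],"angular":[0,0,0]},{"dp":[-0.9,0,2.2],"angular":[0,0,0]},{"dp":[-0.9,0,2.2],"angular":[0,0,0]},{"dp":[-0.9,0,2.2],"angular":[0,0,0]},{"dp":[-0.9,0,2.2],"angular":[0,0,0]},{"dp":[-0.9,0,2.2],"angular":[0,0,0]},{"dp":[-0.9,0,2.2],"angular":[0,0,0]},{"dp":[0,0,0],"angular":[0,0,0]}]'

```text
t: 12.9
eef_pos: [0.5291, -0.1668, 0.0934]
ee_rot: [0.672, 0.719, 0.123, -0.129]
ft_force: [-0.3, -0.5, -1.5]
finger_gap: 0.36
grasp_force: 24.9
```

Run:
```python
from h import *
rep()
im,d=manip.get_image('side');P=cloud('side',d);Q=(P-SO)@RS
m=(abs(Q[...,0]+.106)<.035)&(Q[...,1]>-.07)&(Q[...,1]<-.005)&(Q[...,2]>.026)&(Q[...,2]<.09)
q=Q[m];print(len(q),q.min(0),q.max(0))
```

```text
12.9 q [ 1.03   0.921 -1.049  1.776  0.515  0.957 -0.088] F [-0.3 -0.5 -1.5] gap 33.1 24.86178696155548 
xyz in shelf [[-0.004, 1.0, 0.001], [0.937, 0.003, 0.35], [0.35, 0.003, -0.937]] grasp [-0.1047 -0.0939  0.0494] el 20.5
830 [-0.12969647 -0.06994596  0.02609258] [-0.08393611 -0.02084492  0.0743801 ]
```

Call:
arm_command --deltas '[{"dp":[-0.4,0,0.9],"angular":[0,0,0]},{"dp":[-0.4,0,0.9],"angular":[0,0,0]},{"dp":[-0.4,0,0.9],"angular":[0,0,0]},{"dp":[0,0,0],"angular":[0,0,0]},{"dp":[0,0,0],"angular":[0,0,0]}]'

```text
t: 13.37
eef_pos: [0.5298, -0.1666, 0.0918]
ee_rot: [0.672, 0.719, 0.123, -0.128]
ft_force: [-0.9, 0.4, 5.1]
finger_gap: 0.363
grasp_force: 24.9
```

Contact is light, so I release with a partial opening that clears the drawer front.

Call:
arm_command --deltas '[{"dp":[0,0,0],"angular":[0,0,0]},{"dp":[0,0,0],"angular":[0,0,0]},{"dp":[0,0,0],"angular":[0,0,0]},{"dp":[0,0,0],"angular":[0,0,0]}]' --jaw 50

```text
t: 13.7
eef_pos: [0.5292, -0.1671, 0.0908]
ee_rot: [0.672, 0.719, 0.123, -0.129]
ft_force: [0.0, -0.4, 0.4]
finger_gap: 0.54
grasp_force: 0.0
```

Run:
```python
from h import *
rep()
im,d=manip.get_image('side');P=cloud('side',d);Q=(P-SO)@RS
m=(abs(Q[...,0]+.106)<.035)&(Q[...,1]>-.07)&(Q[...,1]<-.005)&(Q[...,2]>.026)&(Q[...,2]<.09)
q=Q[m];print(len(q),q.min(0),q.max(0))
# retreat along -tool z
s=manip.get_state();p=s['eef_pos'];Rm=R.from_quat(s['ee_rot']).as_matrix()
print(manip.get_state()['eef_pos']-Rm[:,2]*.18)
```

```text
13.7 q [ 1.029  0.924 -1.046  1.777  0.518  0.953 -0.089] F [ 0.  -0.4  0.4] gap 49.5 0.0 
xyz in shelf [[-0.004, 1.0, 0.002], [0.937, 0.003, 0.35], [0.35, 0.003, -0.937]] grasp [-0.1045 -0.0942  0.0468] el 20.5
823 [-0.12896063 -0.06996996  0.02623115] [-0.08232582 -0.0196649   0.07091082]
[ 0.53289388 -0.22992345  0.25945599]
```

Call:
arm_command --deltas '[{"dp":[0,0,-5],"angular":[0,0,0]},{"dp":[0,0,-8],"angular":[0,0,0]},{"dp":[0,0,-14],"angular":[0,0,0]},{"dp":[0,0,-16],"angular":[0,0,0]},{"dp":[0,0,-16],"angular":[0,0,0]},{"dp":[0,0,-16],"angular":[0,0,0]},{"dp":[0,0,-16],"angular":[0,0,0]},{"dp":[0,0,-16],"angular":[0,0,0]},{"dp":[0,0,-16],"angular":[0,0,0]},{"dp":[0,0,-16],"angular":[0,0,0]},{"dp":[0,0,-16],"angular":[0,0,0]},{"dp":[0,0,-16],"angular":[0,0,0]}]'

```text
t: 14.75
eef_pos: [0.5327, -0.2271, 0.2528]
ee_rot: [0.672, 0.719, 0.123, -0.129]
ft_force: [-0.3, -0.4, -0.2]
finger_gap: 0.545
grasp_force: 0.0
```

Run:
```python
from h import *
rep()
im,d=manip.get_image('side');P=cloud('side',d);Q=(P-SO)@RS;cv2.imwrite('pics/side4.png',im[130:400,250:610])
m=(abs(Q[...,0]+.106)<.035)&(Q[...,1]>-.16)&(Q[...,1]<-.005)&(Q[...,2]>.056)&(Q[...,2]<.09)
q=Q[m];print(len(q),q.min(0),q.max(0))
for a in np.arange(-.14,-.01,.02):
    k=q[(q[:,1]>a)&(q[:,1]<a+.02)]
    if len(k): t=k[k[:,2]>k[:,2].max()-.003];print(a.round(2),k[:,2].max().round(4),t[:,0].mean().round(4))
```

```text
14.75 q [ 1.139  0.786 -1.164  1.561  0.37   1.287  0.042] F [-0.3 -0.4 -0.2] gap 50.0 0.0 
xyz in shelf [[-0.004, 1.0, 0.002], [0.937, 0.003, 0.35], [0.35, 0.004, -0.937]] grasp [-0.1048 -0.1543  0.2087] el 20.5
963 [-0.12686224 -0.13672864  0.05600789] [-0.08478734 -0.02079129  0.07083084]
-0.14 0.0658 -0.1039
-0.12 0.0661 -0.1042
-0.1 0.0654 -0.1056
-0.08 0.0651 -0.1048
-0.06 0.0695 -0.1061
-0.04 0.0708 -0.1059
```

View pics/side4.png

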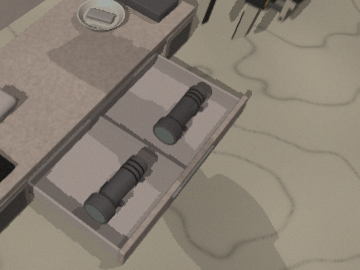

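The crop shows the torch lying level on both supports of the right cradle, with its head at (168,130). The spare is undisturbed at (120,190). Next I shut the jaw and go round to the drawer front.

Run:
```python
from h import *
f=plan(w(-.225,0,.20),tool(0,15),24,True)
f=plan(w(-.225,0,.048),tool(0,15),12,True,f)
```

```text
24 rows dp [10.1, 0.85, 1.11] ang [0.19, -1.14, -3.79]
12 rows dp [3.28, -0.0, 12.24] ang [0.0, 0.0, 0.0]
```

Call:
arm_command --deltas '[{"dp":[10.1,0.9,1.1],"angular":[0.19,-1.14,-3.79]},{"dp":[10.1,0.9,1.1],"angular":[0.19,-1.14,-3.79]},{"dp":[10.1,0.9,1.1],"angular":[0.19,-1.14,-3.79]},{"dp":[10.1,0.9,1.1],"angular":[0.19,-1.14,-3.79]},{"dp":[10.1,0.9,1.1],"angular":[0.19,-1.14,-3.79]},{"dp":[10.1,0.9,1.1],"angular":[0.19,-1.14,-3.79]},{"dp":[10.1,0.9,1.1],"angular":[0.19,-1.14,-3.79]},{"dp":[10.1,0.9,1.1],"angular":[0.19,-1.14,-3.79]},{"dp":[10.1,0.9,1.1],"angular":[0.19,-1.14,-3.79]},{"dp":[10.1,0.9,1.1],"angular":[0.19,-1.14,-3.79]},{"dp":[10.1,0.9,1.1],"angular":[0.19,-1.14,-3.79]},{"dp":[10.1,0.9,1.1],"angular":[0.19,-1.14,-3.79]}]' --jaw 0

```text
t: 15.8
eef_pos: [0.493, -0.1148, 0.2666]
ee_rot: [0.348, 0.935, 0.07, 0.001]
ft_force: [-0.1, -0.3, 0.6]
finger_gap: 0.007
grasp_force: 0.0
```

Call:
arm_command --deltas '[{"dp":[10.1,0.9,1.1],"angular":[0.19,-1.14,-3.79]},{"dp":[10.1,0.9,1.1],"angular":[0.19,-1.14,-3.79]},{"dp":[10.1,0.9,1.1],"angular":[0.19,-1.14,-3.79]},{"dp":[10.1,0.9,1.1],"angular":[0.19,-1.14,-3.79]},{"dp":[10.1,0.9,1.1],"angular":[0.19,-1.14,-3.79]},{"dp":[10.1,0.9,1.1],"angular":[0.19,-1.14,-3.79]},{"dp":[10.1,0.9,1.1],"angular":[0.19,-1.14,-3.79]},{"dp":[10.1,0.9,1.1],"angular":[0.19,-1.14,-3.79]},{"dp":[10.1,0.9,1.1],"angular":[0.19,-1.14,-3.79]},{"dp":[10.1,0.9,1.1],"angular":[0.19,-1.14,-3.79]},{"dp":[10.1,0.9,1.1],"angular":[0.19,-1.14,-3.79]},{"dp":[10.1,0.9,1.1],"angular":[0.19,-1.14,-3.79]}]'

```text
t: 16.8
eef_pos: [0.3887, -0.0626, 0.2422]
ee_rot: [-0.034, 0.991, 0.005, 0.129]
ft_force: [-0.1, 0.8, 0.3]
finger_gap: 0.006
grasp_force: 0.0
```

Run:
```python
from h import *
rep()
f=plan(w(-.228,0,.048),tool(0,15),12,True)
```

```text
16.8 q [ 1.251  0.16  -1.258  2.255  0.235  0.589  1.477] F [-0.1  0.8  0.3] gap 0.6 0.0 
xyz in shelf [[-0.967, -0.006, 0.256], [-0.006, 1.0, 0.002], [-0.256, 0.001, -0.967]] grasp [-0.2262  0.0026  0.1968] el 14.8
12 rows dp [3.34, -0.21, 11.94] ang [0.01, -0.01, 0.03]
```

Call:
arm_command --deltas '[{"dp":[3.4,-0.2,11.9],"angular":[0,0,0]},{"dp":[3.4,-0.2,11.9],"angular":[0,0,0]},{"dp":[3.4,-0.2,11.9],"angular":[0,0,0]},{"dp":[3.4,-0.2,11.9],"angular":[0,0,0]},{"dp":[3.4,-0.2,11.9],"angular":[0,0,0]},{"dp":[3.4,-0.2,11.9],"angular":[0,0,0]},{"dp":[3.4,-0.2,11.9],"angular":[0,0,0]},{"dp":[3.4,-0.2,11.9],"angular":[0,0,0]},{"dp":[3.4,-0.2,11.9],"angular":[0,0,0]},{"dp":[3.4,-0.2,11.9],"angular":[0,0,0]},{"dp":[3.4,-0.2,11.9],"angular":[0,0,0]},{"dp":[3.4,-0.2,11.9],"angular":[0,0,0]}]'

```text
t: 17.8
eef_pos: [0.3864, -0.0651, 0.0935]
ee_rot: [-0.032, 0.991, 0.006, 0.129]
ft_force: [1.7, -1.0, 0.3]
finger_gap: 0.003
grasp_force: 0.0
```

Run:
```python
from h import *
rep()
f=plan(w(-.10,0,.048),tool(0,15),24,True)
```

```text
17.8 q [ 0.441  0.378 -0.464  2.473  1.123  0.155  0.562] F [ 1.7 -1.   0.3] gap 0.2 0.0 
xyz in shelf [[-0.967, -0.002, 0.255], [-0.001, 1.0, 0.004], [-0.255, 0.003, -0.967]] grasp [-0.2287  0.0003  0.048 ] el 14.8
24 rows dp [-5.18, -0.01, 1.38] ang [0.01, -0.01, 0.0]
```

Call:
arm_command --deltas '[{"dp":[-5.8,0,1.5],"angular":[0,0,0]},{"dp":[-5.8,0,1.5],"angular":[0,0,0]},{"dp":[-5.8,0,1.5],"angular":[0,0,0]},{"dp":[-5.8,0,1.5],"angular":[0,0,0]},{"dp":[-3.9,0,1],"angular":[0,0,0]},{"dp":[-3.9,0,1],"angular":[0,0,0]},{"dp":[-3.9,0,1],"angular":[0,0,0]},{"dp":[-3.9,0,1],"angular":[0,0,0]},{"dp":[-3.9,0,1],"angular":[0,0,0]},{"dp":[-3.9,0,1],"angular":[0,0,0]},{"dp":[-3.9,0,1],"angular":[0,0,0]},{"dp":[-3.9,0,1],"angular":[0,0,0]}]'

```text
t: 18.8
eef_pos: [0.4425, -0.0617, 0.0939]
ee_rot: [-0.032, 0.991, 0.005, 0.128]
ft_force: [-1.7, -1.4, 0.2]
finger_gap: 0.003
grasp_force: 0.8
```

```bash
cat > chk.py <<'E'
from h import *
rep()
im,d=manip.get_image('side');Q=(cloud('side',d)-SO)@RS;cv2.imwrite('pics/last.png',im)
for n,y0 in(('torch',-.09),('spare',.09)):
    m=(abs(Q[...,1]-y0)<.075)&(Q[...,2]>.056)&(Q[...,2]<.074)&(Q[...,0]<-.005)&(Q[...,0]>-.15)
    q=Q[m]
    if len(q):print(n,len(q),q.min(0).round(3),q.max(0).round(3))
m=(abs(abs(Q[...,1])-.12)<.05)&(Q[...,2]>.041)&(Q[...,2]<.052)&(Q[...,0]<.02)
q=Q[m];print('front x',np.percentile(q[:,0],[2,10,50]).round(4))
E
python3 chk.py
```

```text
18.8 q [ 0.499  0.452 -0.573  2.344  0.99   0.263  0.695] F [-1.7 -1.4  0.2] gap 0.3 0.8427620341535658 
xyz in shelf [[-0.967, -0.002, 0.255], [-0.001, 1.0, 0.003], [-0.255, 0.003, -0.967]] grasp [-1.726e-01  1.000e-04  4.840e-02] el 14.7
torch 945 [-0.108 -0.137  0.056] [-0.068 -0.02   0.07 ]
spare 1319 [-0.107  0.046  0.056] [-0.065  0.162  0.071]
front x [-0.1581 -0.1572 -0.1504]
```

Call:
arm_command --deltas '[{"dp":[-4.8,0,1.3],"angular":[0,0,0]},{"dp":[-5.8,0,1.5],"angular":[0,0,0]},{"dp":[-6.8,0,1.8],"angular":[0,0,0]},{"dp":[-6.8,0,1.8],"angular":[0,0,0]},{"dp":[-6.8,0,1.8],"angular":[0,0,0]},{"dp":[-6.8,0,1.8],"angular":[0,0,0]},{"dp":[-6.8,0,1.8],"angular":[0,0,0]},{"dp":[-6.8,0,1.8],"angular":[0,0,0]},{"dp":[-6.8,0,1.8],"angular":[0,0,0]},{"dp":[-5.8,0,1.5],"angular":[0,0,0]},{"dp":[-4.8,0,1.3],"angular":[0,0,0]},{"dp":[-3.9,0,1],"angular":[0,0,0]}]'

```text
t: 19.85
eef_pos: [0.518, -0.0567, 0.0939]
ee_rot: [-0.032, 0.991, 0.006, 0.128]
ft_force: [-1.1, -0.8, 0.1]
finger_gap: 0.008
grasp_force: 0.8
```

```bash
python3 chk.py; python3 -c "
from h import *
plan(w(-.0145,0,.048),tool(0,14.7),12)"
```

```text
19.85 q [ 0.508  0.548 -0.636  2.172  0.906  0.383  0.793] F [-1.1 -0.8  0.1] gap 0.7 0.8337635092902929 
xyz in shelf [[-0.967, -0.002, 0.255], [-0.001, 1.0, 0.003], [-0.255, 0.003, -0.967]] grasp [-0.0969  0.0004  0.0485] el 14.8
torch 672 [-0.032 -0.137  0.056] [-0.005 -0.02   0.07 ]
spare 936 [-0.111  0.017  0.056] [-0.005  0.162  0.073]
front x [-0.0817 -0.081  -0.0737]
12 rows dp [-6.57, -0.03, 1.79] ang [0.02, 0.01, 0.01]
```

Call:
arm_command --deltas '[{"dp":[-4.8,0,1.3],"angular":[0,0,0]},{"dp":[-5.8,0,1.5],"angular":[0,0,0]},{"dp":[-5.8,0,1.5],"angular":[0,0,0]},{"dp":[-5.8,0,1.5],"angular":[0,0,0]},{"dp":[-5.8,0,1.5],"angular":[0,0,0]},{"dp":[-5.8,0,1.5],"angular":[0,0,0]},{"dp":[-5.8,0,1.5],"angular":[0,0,0]},{"dp":[-5.8,0,1.5],"angular":[0,0,0]},{"dp":[-5.8,0,1.5],"angular":[0,0,0]},{"dp":[-5.8,0,1.5],"angular":[0,0,0]},{"dp":[-3.9,0,1],"angular":[0,0,0]},{"dp":[-2.9,0,0.8],"angular":[0,0,0]}]'

```text
t: 20.9
eef_pos: [0.5838, -0.0524, 0.0942]
ee_rot: [-0.032, 0.991, 0.006, 0.129]
ft_force: [-0.6, -0.5, -1.3]
finger_gap: 0.007
grasp_force: 0.8
```

Call:
arm_command --deltas '[{"dp":[-1.9,0,0.5],"angular":[0,0,0]},{"dp":[-1.9,0,0.5],"angular":[0,0,0]},{"dp":[-1.9,0,0.5],"angular":[0,0,0]},{"dp":[-1.9,0,0.5],"angular":[0,0,0]},{"dp":[-1.9,0,0.5],"angular":[0,0,0]},{"dp":[-1.4,0,0.4],"angular":[0,0,0]},{"dp":[-1.4,0,0.4],"angular":[0,0,0]},{"dp":[-1.4,0,0.4],"angular":[0,0,0]},{"dp":[0,0,0],"angular":[0,0,0]}]'

```text
t: 21.65
eef_pos: [0.5978, -0.0515, 0.0942]
ee_rot: [-0.032, 0.991, 0.006, 0.129]
ft_force: [-0.1, 0.2, -0.6]
finger_gap: 0.007
grasp_force: 0.4
```

```bash
python3 chk.py
```

```text
21.65 q [ 0.489  0.646 -0.67   1.984  0.852  0.501  0.877] F [-0.1  0.2 -0.6] gap 0.6 0.3797007567482069 
xyz in shelf [[-0.967, -0.002, 0.255], [-0.001, 1.0, 0.003], [-0.255, 0.003, -0.967]] grasp [-0.017   0.0006  0.0488] el 14.8
spare 45 [-0.03   0.019  0.056] [-0.009  0.022  0.072]
front x [-0.0021 -0.0015  0.0017]
```

Call:
arm_command --deltas '[{"dp":[-1,0,0.3],"angular":[0,0,0]},{"dp":[-1,0,0.3],"angular":[0,0,0]},{"dp":[-1,0,0.3],"angular":[0,0,0]},{"dp":[0,0,0],"angular":[0,0,0]}]'

```text
t: 22.03
eef_pos: [0.6002, -0.0513, 0.0939]
ee_rot: [-0.032, 0.991, 0.005, 0.128]
ft_force: [-2.9, -1.2, 2.5]
finger_gap: 0.007
grasp_force: 1.8
```

Call:
arm_command --deltas '[{"dp":[-1,0,0.3],"angular":[0,0,0]},{"dp":[-1,0,0.3],"angular":[0,0,0]},{"dp":[0,0,0],"angular":[0,0,0]}]'

```text
t: 22.28
eef_pos: [0.6008, -0.0513, 0.0935]
ee_rot: [-0.032, 0.991, 0.005, 0.127]
ft_force: [-10.5, -0.7, 7.2]
finger_gap: 0.007
grasp_force: 5.4
```

The force rose at the stop, so the drawer is fully shut. I back off.

Call:
arm_command --deltas '[{"dp":[3,0,-0.8],"angular":[0,0,0]},{"dp":[6,0,-1.6],"angular":[0,0,0]},{"dp":[9,0,-2.4],"angular":[0,0,0]},{"dp":[12,0,-3],"angular":[0,0,0]},{"dp":[12,0,-3],"angular":[0,0,0]},{"dp":[12,0,-3],"angular":[0,0,0]},{"dp":[12,0,-3],"angular":[0,0,0]},{"dp":[9,0,-8],"angular":[0,0,0]},{"dp":[5,0,-12],"angular":[0,0,0]},{"dp":[0,0,-12],"angular":[0,0,0]},{"dp":[0,0,0],"angular":[0,0,0]},{"dp":[0,0,0],"angular":[0,0,0]}]'

```text
t: 23.28
eef_pos: [0.5132, -0.0573, 0.1215]
ee_rot: [-0.032, 0.991, 0.005, 0.129]
ft_force: [-0.7, -0.8, 0.1]
finger_gap: 0.006
grasp_force: 0.0
```

```bash
python3 chk.py
```

```text
23.2833 q [ 0.58   0.508 -0.721  2.161  0.819  0.44   0.878] F [-0.7 -0.8  0.1] gap 0.6 0.0 
xyz in shelf [[-0.966, -0.001, 0.257], [-0.001, 1.0, 0.003], [-0.257, 0.002, -0.966]] grasp [-1.017e-01  1.000e-04  7.610e-02] el 14.9
front x [-0.0008  0.0002  0.0039]
```

View pics/last.png

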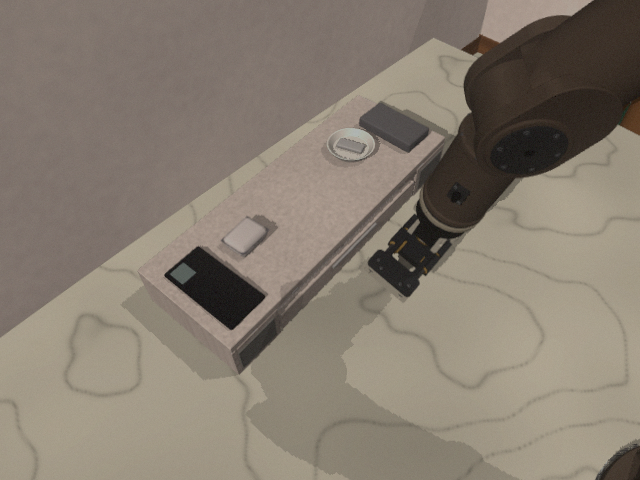

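The picture shows the drawer front flush with the shelf, along the line (240,365) to (440,160). The things on the shelf are unmoved and the gripper is clear at (400,265).

```bash
python3 -c "
from workcell import manip
print(manip.sign_off())"
```

```text
the job is handed in; nothing more can be done
None
```

The torch lies released in the right-hand cradle, the drawer is pushed gently shut and flush, the spare torch was still in its cradle when last in view and the things on the shelf look unmoved; I handed the job in at about 23 s, and sign-off gave no verdict.

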